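Rock the stuck locating block out of the ferrule jig and hold it clear

TASK

The locating block is stuck tight in the pocket of the ferrule jig: take it by its wooden grip and rock it well over to the left first, then to the right, and so on from side to side as seen from the robot, easing it up a little with each swing until it comes free. A straight pull would lift the jig's heavy carriage off its base board, which must not happen. Finish still holding the block, upright and still, straight over the pocket with about a finger's breadth of daylight underneath, and leave the other things on the table alone.

Things in the scene. Friction and masses are not known exactly. Their poses are not given: they have to be found in the camera images.
- jig: Wooden base board 110 x 150 x 14 mm (x, y, z) screwed to the table, with two upright steel guide pins at y = +-43 mm reaching 42 mm above the table. Origin: centre of its underside, on the table. Jig x points from the fixed front jaw to the sprung rear jaw (roughly away from the robot), y to the left, z up. The carriage sits on it.
- carriage (a joint): Height in m of the heavy steel carriage (1.8 kg), which carries the pocket, above its seat on the base board. 0 = resting on the board; it slides up on the guide pins, to 0.012 m at most, if the net upward pull on it exceeds about 18 N. Its floor plate reaches y = +-51 mm.
- pocket_mouth (a point): Centre of the pocket's mouth, level with the tops of jaws and cheeks (46 mm above the table); axes as the jig's. The pocket is 24 mm in jig x, between a fixed front jaw (towards -x) and a rear jaw that a spring presses on the block with about 30 N, and 52 mm in jig y between two side cheeks, whose outsides are at y = +-33 mm.
- rib (a point): Middle of the top of a rib, 6 mm wide in y, on which the block's underside rests when seated (26 mm above the table, 20 mm below the mouth). The pocket floor is 4 mm lower, so the block can rock about the jig's x axis: top to +y = left, to -y = right, up to about 10 degrees.
- block: Locating block, about 150 g: brass foot 24 x 40 x 26 mm (x, y, z), dark wooden grip 22 x 30 x 48 mm on it, 74 mm tall in all. Origin: centre of its underside, z up; axes parallel to the jig's when seated, 6 mm free to each cheek. A straight pull takes over 28 N; rocking, it comes up with little force. The jaws hold it to its last lower corner.
- grip (a point): Point on the block's axis in the wooden grip, 54 mm above its underside (80 mm above the table when seated); the grip ends 20 mm higher. Take it with the fingers closing along jig y, on the sides 30 mm apart, so they can lean it. Swings of 8 degrees each way about the middle of the underside, lifting 2 to 3 mm per swing until 26 mm up, work well.
- brass_weight: Bystander: round brass paper weight with knob, 45 mm wide, 36 mm tall. Origin: centre of its underside.
- paste_jar: Bystander: glazed jar with a cork lid, 62 mm wide, 68 mm tall. Origin: centre of its underside.
- thread_spool: Bystander: wooden thread spool, 34 mm wide, 38 mm tall. Origin: centre of its underside.
Mind the look-alikes: they are no part of the job. Leave any red or turquoise look-alike of the block alone.

How it is judged (in metres and radians):
On the way, in this order (a step that is already met when the one before it is completed fails the run):
1. the block, still in the pocket, is leaned at least 4 degrees to the left (top towards jig +y) (angle between block's own y axis and vertical above 1.641 rad and z of block in the frame of pocket_mouth below -0.004 m), for 0.05 s.
2. then, still in the pocket, it is leaned at least 4 degrees to the right (angle between block's own y axis and vertical below 1.501 rad and z of block in the frame of pocket_mouth below -0.002 m), for 0.05 s.
3. the block is free, its underside above the jaws (z of block in the frame of pocket_mouth above 0.003 m), for 0.2 s.
At the end, for the whole second after the job is handed in: The block is held in the fingers, still and upright within 8 degrees, over the pocket within 15 mm, its underside 4 to 35 mm above the jaw tops, touching no part of the jig, and the carriage rests on its base board (z of block in the frame of pocket_mouth between 0.004 and 0.035 m and horizontal distance between block and pocket_mouth below 0.015 m and angle between block's own z axis and vertical below 0.14 rad and linear speed of block below 0.02 m/s and contact force between the fingers and block above 1 N and contact force between block and jig below 0.2 N and value of joint carriage below 0.002 m); the arm keeps its last pose, push and grip.
It fails at once if the carriage is lifted more than 5 mm off its base board (value of joint carriage above 0.005 m).
It fails at once if a bystander is moved more than 20 mm (distance of any of brass_weight, paste_jar, thread_spool from where it was at the start of the episode above 0.02 m).
It also fails if it takes over 53 s, if anything falls off the work surface, if the arm or the gripper's body presses on something with over 40 N, if the wrist force passes 120 N, or if a joint passes its speed limit or range.

ROBOT

A 7-joint arm with a two-finger parallel gripper is mounted at the origin on a cart in front of the work surface, level with it; the furniture and walls round the work are solid. World frame = base frame: x ahead of the robot, y to its left, z up, the work surface at z = 0. Lengths are in mm, angles in rad, forces in N, time in s.
With the tool pointing down it reaches from about 425 to 1025 mm from the base axis. Payload 3.6 kg.
Tool frame: the origin (TCP) lies at the very end of the fingers, on their centre line; the grasp point (between the pads) lies 19 mm behind it; z points along the fingers, y is the line along which they close (so a half turn about z gives the same grasp; the last joint's range is limited). The gripper opens to 85 mm and grips with 20 to 120 N. Pads are 22 mm wide; open, the fingers measure 114 mm over their backs; the gripper's body (76 mm by 85 mm) begins 54 mm behind the grasp point. The pads swing forward as they close: fully open they stand 13 mm farther back than shut.
Start: joints at [-1.302, 0.591, 0.048, 1.609, -0.033, 0.943, -0.034], TCP at [257.294, 677.812, 192.102] pointing down, gripper open.
Joint ranges: [-2.69, 2.69], [-0.47, 2.24], [-1.27, 1.36], [0.19, 2.51], [-1.53, 4.68], [0.08, 2.07], [-3.09, 3.09]. Speed limits (rad/s): [2.57, 2.57, 3.14, 3.14, 3.14, 3.14, 3.14].

INTERFACE

Orientations are given as a unit quaternion [x, y, z, w].
In Python, from workcell import state, capture, get_calibration, job_done, regions_of gives the robot as it stands.
- The arm moves only by the tool play_rows, never from a script. Its argument "commands" is a list of rows, each a list of 2 entries, a list of its own where there are three numbers: the shift along the tool's x, y, z in mm, then the turn about the tool's z in rad. A call has 1 to 12 rows; each row shifts and turns the commanded pose from where the row before left it, along the tool's axes as they then stand; what a row does not reach is not made up. A row lasts 1/12 s, in which the tool goes at most 41.7 mm and 7.16 degrees, less where a joint would pass 70% of its speed; a pose out of reach is approached as far as the arm can. A call is refused whole if a number of a shift passes 41.7 or a number of a turn 0.125, either way. A call with a gripper value outside its range is refused whole. "hand" is the gripper's target within -1 to 1 (shut at 1, half-way at 0, fully open at -1), set as the call begins (left out, the last holds). The fingers move at their own pace and stop on an object; "newtons" is the grip in N (left out, the last holds). Time passes only in rows, so rows that do not move let the fingers close. It gives the time, the measured TCP pose, the force, the opening and the grip force at its end, in the units of the state.
- state(): the state, without advancing time (a new reading comes with each control period).
- capture(name): name is "side" or "top" or "wrist"; returns the picture (480x640x3 uint8, red, green, blue); there is no depth.
- get_calibration(name): a dict with "K" (3x3 intrinsics, pixels), "position" and "attitude" of the camera in the world; the wrist camera has in their place "T_tool_cam" (4x4, takes a point from camera to tool coordinates, whose origin is the TCP and whose axes are the flange's). Camera axes: x right, y down, z forward; pixel columns grow to the right and rows downward; lengths in mm; the calibration is good to about 2 mm. A picture is of the moment at which its call begins: read the wrist's pose just before it. get_calibration takes no time and is no camera call.
- job_done(): hands the job in; it is judged then, once.
Trained networks look in the newest picture that a camera, given by its name, has taken for a name from the list of things; names that differ only in an ending like _2 or _b are one class to them, and where a whole thing is asked for, a point or a joint stands for the part that bears it (a point fixed in the world has none). Each returns a list of dicts, best first, with "score" (0 to 1); they miss things now and then, are a little off and sometimes report something else, mostly with a low value. They report only what shows in the picture. A call takes as long as a camera call. They do not tell look-alikes from the thing itself.
- regions_of(camera, query): "pixels" (480x640 bool, what is visible of it) and "bbox" ([left, top, width, height] in pixels, round what is visible of it).
The state is a dict: "time": time; "qpos": joint angles; "joint_vel": joint speeds; "effort": joint torques, N m; "position": TCP position; "orientation": TCP orientation; "ft_force": force on the tool from outside, world axes, zero at the start; "wrist_torque": the same for the moment, N m; "gripper_width": finger opening in mm; "finger_force": force on a finger pad.
Only numpy, scipy, OpenCV 4.12 (cv2) and the standard library are available. Lean on these libraries where they do the work, as an engineer would, in place of code of your own. Each camera call takes 0.05 s, during which the arm holds its last target. There are 200 camera calls.

## Working session

There is one attempt and no reset: what is moved stays moved. The work goes in short steps, Python scripts to look and compute and a tool call to move; the robot and the scene stay as the last step left them, time stands still between calls to the robot, and variables do not carry over. Pictures are saved under pics/ and viewed, at most 10 in all, crops included, and the job is handed in when it is done.

Besides the shell and the picture viewer there is one more tool, called after ">>>" as name(argument=value, ...), one argument or row to a line, values as JSON. play_rows: Moves the arm, as the interface text tells. Its arguments: {"type":"object","properties":{"commands":{"type":"array","items":{"type":"array"}},"hand":{"type":"number"},"newtons":{"type":"number"}},"required":["commands"]}

```bash
mkdir -p pics; ls; python3 - <<'E'
from workcell import *
import cv2, numpy as np
s=state(); print(s)
ims=[]
for c in ["side","top"]:
    im=capture(c); cv2.imwrite(f"pics/{c}0.png",im[:,:,::-1])
    cal=get_calibration(c); print(c,cal)
    for q in ["jig","block","brass_weight","paste_jar","thread_spool"]:
        print(q,[(round(r["score"],2),r["bbox"]) for r in regions_of(c,q)][:4])
print(get_calibration("wrist"))
E
```

```text
pics
{'time': 0.0, 'qpos': array([-1.30148016,  0.59211799,  0.04830429,  1.60981277, -0.03326062,
        0.94267784, -0.0337191 ]), 'joint_vel': array([-0.00074087,  0.00099703,  0.00102277, -0.00088596, -0.0006921 ,
       -0.00061327,  0.00016032]), 'effort': array([-2.03806985e-04, -5.48684263e+01,  1.54660027e+00, -1.98130757e+01,
        9.40044323e-03,  8.67610535e-03,  1.36061743e-05]), 'position': array([257.00017158, 676.95873858, 190.94554389]), 'orientation': array([ 1.80374697e-01,  9.83597349e-01, -1.09946056e-03, -1.20530547e-04]), 'ft_force': array([0.49251478, 0.09778253, 0.37838865]), 'wrist_torque': array([-0.02056884, -0.03428479, -0.00436232]), 'finger_force': 0.0, 'gripper_width': 85.34155662910871}
side {'K': array([[469.88422463,   0.        , 309.99131666],
       [  0.        , 469.88422463, 234.17635833],
       [  0.        ,   0.        ,   1.        ]]), 'position': array([512.74861049, 551.47911309, 617.52907589]), 'attitude': array([-0.07653825,  0.89265084, -0.44318762,  0.03001864])}
jig [(0.89, [303.8, 219.1, 67.0, 54.1])]
block [(0.9, [301.8, 263.
[... 730 characters left out ...]
 (0.35, [266.3, 167.7, 16.8, 20.2])]
brass_weight [(0.63, [359.0, 163.0, 20.5, 25.2])]
paste_jar [(0.62, [311.0, 150.2, 31.3, 36.7])]
thread_spool [(0.79, [263.4, 166.1, 22.7, 21.8])]
{'K': array([[353.78902216,   0.        , 314.99355029],
       [  0.        , 353.78902216, 245.83540786],
       [  0.        ,   0.        ,   1.        ]]), 'T_tool_cam': array([[ 1.16308148e-03, -9.46353414e-01, -3.23131339e-01,
         8.25584876e+01],
       [ 9.99998867e-01,  7.91826785e-04,  1.28038396e-03,
        -9.50025007e-01],
       [-9.55831682e-04, -3.23132462e-01,  9.46353263e-01,
        -1.82034413e+02],
       [ 0.00000000e+00,  0.00000000e+00,  0.00000000e+00,
         1.00000000e+00]])}
```

```bash
python3 - <<'E'
import cv2, numpy as np
a=cv2.imread("pics/side0.png")[170:330,190:430]; b=cv2.imread("pics/top0.png")[140:370,240:460]
cv2.imwrite("pics/v1.png",np.vstack([cv2.resize(a,(450,300),interpolation=cv2.INTER_CUBIC),np.zeros((2,450,3),np.uint8)]))
c=cv2.resize(a,None,fx=1.65,fy=1.65,interpolation=cv2.INTER_CUBIC); d=cv2.resize(b,None,fx=1.8,fy=1.8,interpolation=cv2.INTER_CUBIC)
h=max(c.shape[0],d.shape[0]); o=np.zeros((h,c.shape[1]+d.shape[1],3),np.uint8); o[:c.shape[0],:c.shape[1]]=c; o[:d.shape[0],c.shape[1]:]=d
print(o.shape,c.shape); cv2.imwrite("pics/v1.png",o)
E
```

```text
(414, 792, 3) (264, 396, 3)
```

View pics/v1.png

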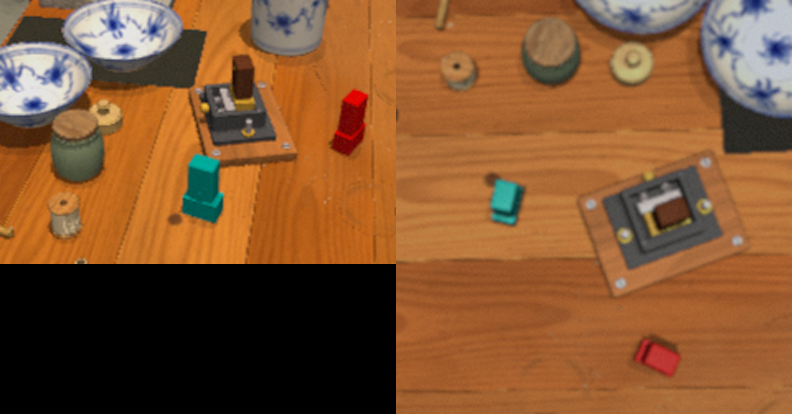

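The brown-gripped block sits in the jig: top camera (392, 258), side camera (337, 217). The look-alikes are turquoise at top (301, 251) and side (313, 284), and red at top (385, 338) and side (403, 245). Only the dark wooden one standing in the pocket fits.

```bash
cat > h.py <<'E'
from workcell import *
import cv2, numpy as np
from scipy.spatial.transform import Rotation as R
def cam(c,st=None):
    k=get_calibration(c)
    if "T_tool_cam" in k:
        Rt=R.from_quat(st["orientation"]).as_matrix(); T=k["T_tool_cam"]
        return k["K"],Rt@T[:3,:3],st["position"]+Rt@T[:3,3]
    return k["K"],R.from_quat(k["attitude"]).as_matrix(),k["position"]
def ray(cm,uv):
    K,Rm,p=cm; uv=np.atleast_2d(uv).astype(float)
    d=(Rm@np.linalg.inv(K)@np.c_[uv,np.ones(len(uv))].T).T
    return p,d/np.linalg.norm(d,axis=1)[:,None]
def onplane(cm,uv,z):
    p,d=ray(cm,uv); return p+d*((z-p[2])/d[:,2])[:,None]
def tri(cms,uvs):
    A=np.zeros((3,3));b=np.zeros(3)
    for c,u in zip(cms,uvs):
        p,d=ray(c,u); d=d[0]; M=np.eye(3)-np.outer(d,d); A+=M;b+=M@p
    X=np.linalg.solve(A,b)
    res=[np.linalg.norm(np.cross(X-ray(c,u)[0],ray(c,u)[1][0])) for c,u in zip(cms,uvs)]
    return X,res
def proj(cm,X):
    K,Rm,p=cm; q=K@Rm.T@(np.atleast_2d(X)-p).T; return (q[:2]/q[2]).T
E
python3 - <<'E'
from h import *
np.set_printoptions(precision=1,suppress=True)
for c in ["top","side"]:
    capture(c); cm=cam(c)
    r=regions_of(c,"jig")[0]; pts=np.argwhere(r["pixels"])[:,::-1]
    P=onplane(cm,pts,14.)[:,:2].astype(np.float32); print(c,"jig rect",cv2.minAreaRect(P))
    for b in regions_of(c,"block")[:4]:
        m=np.argwhere(b["pixels"])[:,::-1]; print(b["score"],"blk px",m.mean(0),len(m), "at z80",onplane(cm,m.mean(0),80.)[0])
# screws (from view)
v=np.array([[590,204],[706,162],[737,241],[620,284]]);px=np.c_[240+(v[:,0]-396)/1.8,140+v[:,1]/1.8]
P=onplane(cam("top"),px,14.);print(P,P.mean(0))
print(tri([cam("top"),cam("side")],[[240+(672-396)/1.8,140+210/1.8],[190+243/1.65,170+62/1.65]]))
E
```

```text
Traceback (most recent call last):
IndexError: list index out of range
```

```bash
python3 - <<'E'
from h import *
np.set_printoptions(precision=1,suppress=True)
for c in ["top","side"]:
    capture(c); cm=cam(c)
    for r in regions_of(c,"jig")[:1]:
        pts=np.argwhere(r["pixels"])[:,::-1]
        P=onplane(cm,pts,14.)[:,:2].astype(np.float32); print(c,"jig rect",cv2.minAreaRect(P))
    for b in regions_of(c,"block")[:4]:
        m=np.argwhere(b["pixels"])[:,::-1]; print(b["score"],"blk px",m.mean(0),len(m), "at z80",onplane(cm,m.mean(0),80.)[0])
# screws (from view)
v=np.array([[590,204],[706,162],[737,241],[620,284]]);px=np.c_[240+(v[:,0]-396)/1.8,140+v[:,1]/1.8]
P=onplane(cam("top"),px,14.);print(P,P.mean(0))
print(tri([cam("top"),cam("side")],[[240+(672-396)/1.8,140+210/1.8],[190+243/1.65,170+62/1.65]]))
E
```

```text
top jig rect ((578.1898193359375, -215.671630859375), (110.84748840332031, 152.2960968017578), 19.508277893066406)
0.9 blk px [300.8 252. ] 365 at z80 [593.  -60.4  80. ]
0.71 blk px [389.9 260.1] 374 at z80 [ 575.7 -212.5   80. ]
0.67 blk px [384.3 338.4] 307 at z80 [ 444.6 -198.    80. ]
side jig rect ((578.3046264648438, -210.98150634765625), (111.67897033691406, 168.21267700195312), 19.735137939453125)
0.95 blk px [312.4 284.9] 800 at z80 [594.  -10.9  80. ]
0.69 blk px [336.1 219.9] 434 at z80 [ 577.5 -202.2   80. ]
[[ 598.4 -142.6   14. ]
 [ 639.4 -263.    14. ]
 [ 557.3 -290.3   14. ]
 [ 516.  -170.8   14. ]] [ 577.8 -216.7   14. ]
(array([ 578.3, -216.3,   99.9]), [np.float64(0.47380706846863213), np.float64(0.4738070684686113)])
```

>>> play_rows(
  commands=[
    [[0,0,0],-0.1163],
    [[0,0,0],-0.1163],
    [[0,0,0],-0.1163],
    [[0,0,0],-0.1163],
    [[0,0,0],-0.1163],
    [[0,0,0],-0.1163],
    [[0,-20,0],0],
    [[-0.4,-35,0],0],
    [[-0.4,-35,0],0],
    [[-0.4,-35,0],0],
    [[-0.4,-35,0],0],
    [[0,0,0],0],
  ],
  hand=-1,
  newtons=20,
)

```text
time: 2.0
position: [316.1, 517.8, 191.6]
orientation: [-0.162, 0.987, -0.004, 0.0]
ft_force: [0.4, -0.6, 0.1]
gripper_width: 85.4
finger_force: 0.0
```

>>> play_rows(
  commands=[
    [[-0.6,-25,0],0],
    [[-0.6,-37,0],0],
    [[-0.6,-37,0],0],
    [[-0.6,-37,0],0],
    [[-0.6,-37,0],0],
    [[-0.6,-37,0],0],
    [[-0.6,-37,0],0],
    [[-0.6,-37,0],0],
    [[-0.6,-37,0],0],
    [[-0.6,-37,0],0],
    [[-0.6,-37,0],0],
    [[0,-15,0],0],
  ],
)

```text
time: 3.0
position: [454.1, 136.7, 192.4]
orientation: [-0.163, 0.987, -0.001, 0.0]
ft_force: [-0.3, -0.1, -0.3]
gripper_width: 85.6
finger_force: 0.0
```

```bash
python3 -c "
from workcell import *
s=state();print(s['qpos'],s['position'],s['orientation'])"
```

```text
[-0.34458256  0.27868269 -0.05514605  2.15733643  0.02717944  0.70600595
  1.48062336] [454.13649253 136.6987092  192.41155754] [-1.63322035e-01  9.86572036e-01 -1.18376495e-03  3.59739375e-04]
```

>>> play_rows(
  commands=[
    [[-0.5,-30,0],0],
    [[-0.5,-37,0],0],
    [[-0.5,-37,0],0],
    [[-0.5,-37,0],0],
    [[-0.5,-37,0],0],
    [[-0.5,-37,0],0],
    [[-0.5,-37,0],0],
    [[-0.5,-37,0],0],
    [[-0.5,-37,0],0],
    [[-0.5,-30,0],0],
    [[0,-18,0],0],
    [[0,0,0],0],
  ],
)

```text
time: 4.0
position: [581.3, -215.9, 192.4]
orientation: [-0.163, 0.987, -0.002, 0.001]
ft_force: [0.3, -1.1, -0.7]
gripper_width: 85.3
finger_force: 0.0
```

```bash
python3 - <<'E'
from h import *
np.set_printoptions(precision=1,suppress=True)
s=state(); print(s['position'],s['orientation'],s['qpos'])
im=capture("wrist"); cv2.imwrite("pics/w1.png",im[:,:,::-1])
cm=cam("wrist",s)
for q in ["jig","block"]:
    for r in regions_of("wrist",q)[:2]: print(q,r["score"],r["bbox"])
J=np.array([578,-216.5]);a=np.radians(19.2);x=np.array([np.cos(a),np.sin(a)]);y=np.array([-x[1],x[0]])
def P(u,v,z): return np.r_[J+u*x+v*y,z]
o=im[:,:,::-1].copy()
for u in(-11,11):
    for v in(-15,15):
        p=proj(cm,P(u,v,100))[0]; cv2.circle(o,tuple(int(t) for t in p),3,(0,255,0),1)
for u in(-55,55):
    for v in(-75,75):
        p=proj(cm,P(u,v,14))[0]; cv2.circle(o,tuple(int(t) for t in p),3,(0,255,255),1)
cv2.imwrite("pics/v2.png",o)
E
```

```text
[ 581.3 -215.9  192.4] [-0.2  1.  -0.   0. ] [ 0.3  0.5  0.   1.9 -0.   0.8  2.2]
jig 0.79 [238.4, 151.6, 150.4, 110.2]
block 0.67 [423.4, 248.9, 63.4, 65.1]
block 0.66 [293.2, 203.3, 43.2, 36.7]
```

View pics/v2.png

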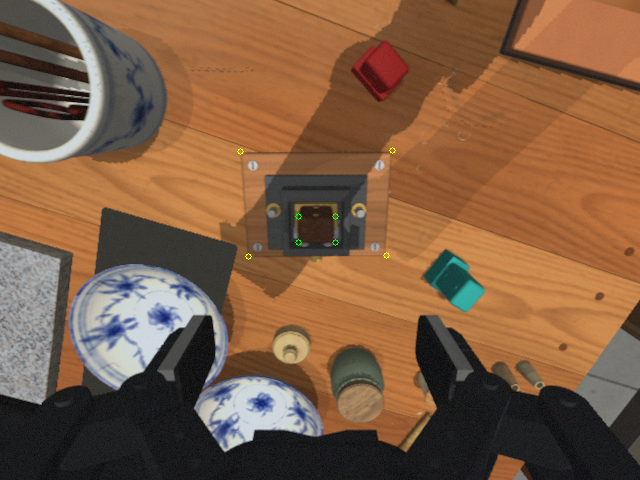

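The wrist view shows the jig centred at about (317, 205), the dark wooden grip at about (317, 228), and my predicted corners (green for block top, yellow for board) close to both. The red look-alike is at (381, 70) and the turquoise one at (455, 280). I'll confirm with an enlarged crop.

```bash
python3 - <<'E'
import cv2
o=cv2.imread("pics/w1.png")[145:265,235:395]
cv2.imwrite("pics/v3.png",cv2.resize(o,None,fx=5,fy=5,interpolation=cv2.INTER_CUBIC))
E
```

```text
(no output)
```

View pics/v3.png

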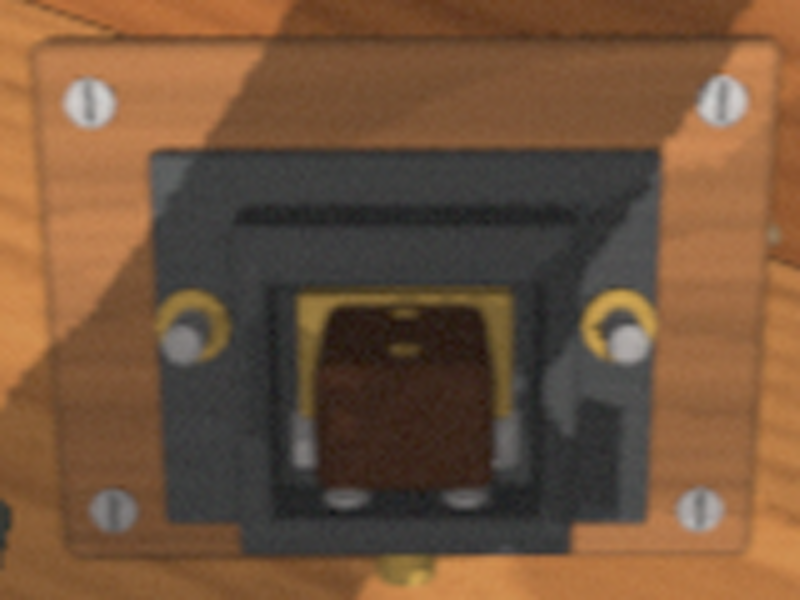

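```bash
python3 - <<'E'
from h import *
np.set_printoptions(precision=2,suppress=True)
s=state(); cm=cam("wrist",s)
px=lambda v:np.array(v)/5.+[235,145]
S=onplane(cm,px([[90,103],[722,100],[700,510],[113,511]]),14.)
print(S,S.mean(0)); d=S[1]-S[0]+S[2]-S[3]; e=S[3]-S[0]+S[2]-S[1]
print("yaw y-dir",np.degrees(np.arctan2(d[1],d[0]))-90,"x",np.degrees(np.arctan2(e[1],e[0])))
B=onplane(cm,px([[318,365],[492,365],[490,488],[320,488]]),100.);print(B,B.mean(0))
c=px([[405,427]])[0]
print(tri([cm,cam("top")],[c,[240+(672-396)/1.8,140+210/1.8]]),tri([cm,cam("side")],[c,[190+243/1.65,170+62/1.65]]))
Rm=R.from_quat(s["orientation"]).as_matrix();print(Rm, s["position"])
for t in [S.mean(0),B.mean(0)]: print("to go tool",Rm.T@(t-s["position"]))
E
```

```text
[[ 558.24 -282.07   14.  ]
 [ 516.05 -163.24   14.  ]
 [ 597.61 -134.31   14.  ]
 [ 639.52 -253.54   14.  ]] [ 577.86 -208.29   14.  ]
yaw y-dir 19.457651047395487 x 19.434212707346564
[[ 572.17 -225.65  100.  ]
 [ 563.02 -199.47  100.  ]
 [ 582.51 -192.63  100.  ]
 [ 591.66 -218.81  100.  ]] [ 577.34 -209.14  100.  ]
(array([ 573.92, -212.55,  120.37]), [np.float64(2.55760786813624), np.float64(2.55760786813628)]) (array([ 576.75, -209.61,  104.19]), [np.float64(0.5818586765744125), np.float64(0.5818586765743567)])
[[-0.94 -0.33 -0.  ]
 [-0.33  0.94  0.  ]
 [ 0.    0.   -1.  ]] [ 579.96 -208.26  191.9 ]
to go tool [  1.95   0.44 177.9 ]
to go tool [ 2.74 -0.09 91.9 ]
```

>>> play_rows(
  commands=[
    [[2,-3.5,0],-0.011],
    [[2,-4,10],0],
    [[0,0,20],0],
    [[0,0,20],0],
    [[0,0,15],0],
    [[0,0,5],0],
    [[0,0,2],0],
    [[0,0,0],0],
    [[0,0,0],0],
    [[0,0,0],0],
  ],
)

```text
time: 4.98
position: [579.8, -218.0, 121.2]
orientation: [-0.172, 0.985, -0.0, 0.001]
ft_force: [-0.6, -0.2, -0.1]
gripper_width: 85.5
finger_force: 0.0
```

```bash
python3 - <<'E'
from h import *
np.set_printoptions(precision=2,suppress=True)
s=state(); print(s['position'],s['orientation'],s['joint_vel'])
im=capture("wrist"); s2=state(); print(s2['position'])
cm=cam("wrist",s)
cv2.imwrite("pics/v4.png",cv2.resize(im[150:390,155:475,::-1],None,fx=2.5,fy=2.5,interpolation=cv2.INTER_CUBIC))
E
```

```text
[ 579.75 -217.97  121.17] [-0.17  0.99 -0.    0.  ] [ 0. -0.  0. -0.  0. -0.  0.]
[ 579.7  -217.97  121.14]
```

View pics/v4.png

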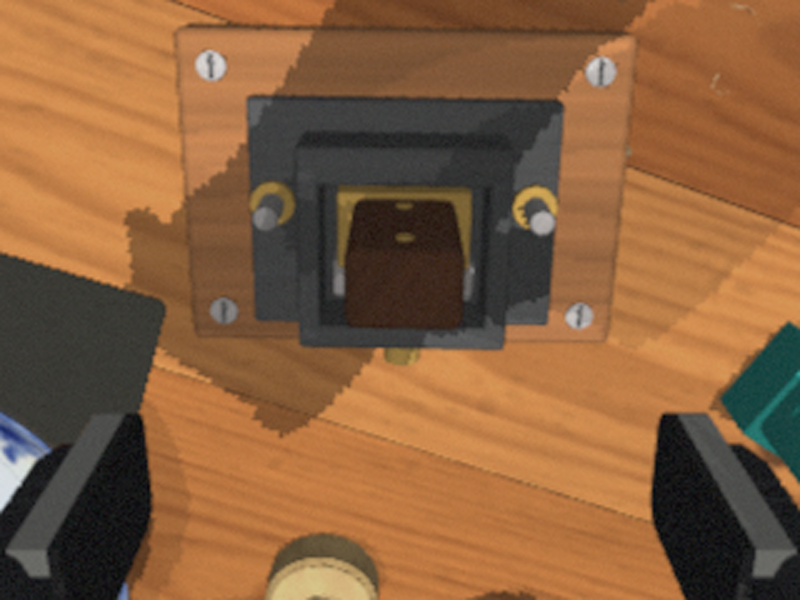

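The view shows the grip top centred at about (405, 287) in the crop, between the open fingers, and the board about 1° off the image axes.

```bash
python3 - <<'E'
from h import *
np.set_printoptions(precision=2,suppress=True)
s=state(); cm=cam("wrist",s)
px=lambda v:np.array(v)/2.5+[155,150]
S=onplane(cm,px([[210,66],[600,72],[579,316],[224,311]]),14.)
print(S.mean(0)); d=S[1]-S[0]+S[2]-S[3]; e=S[3]-S[0]+S[2]-S[1]
print("yaw y-dir",np.degrees(np.arctan2(d[1],d[0]))-90,"x",np.degrees(np.arctan2(e[1],e[0])))
B=onplane(cm,px([[349,248],[463,250],[463,327],[346,326]]),100.);print(B,B.mean(0))
Rm=R.from_quat(s["orientation"]).as_matrix();print(np.degrees(np.arctan2(Rm[1,0],Rm[0,0])))
for t in [S.mean(0),B.mean(0)]: print("to go tool",Rm.T@(t-s["position"]))
print("two-view z", tri([cm,cam("side")],[px([405,287]),[190+243/1.65,170+62/1.65]]))
E
```

```text
[ 580.07 -217.71   14.  ]
yaw y-dir 19.036923254082495 x 19.171879390900774
[[ 573.31 -234.49  100.  ]
 [ 564.33 -208.2   100.  ]
 [ 583.49 -200.76  100.  ]
 [ 593.24 -228.49  100.  ]] [ 578.59 -217.98  100.  ]
-160.1692482626494
to go tool [ -0.26   0.24 107.14]
to go tool [ 1.08  0.39 21.14]
two-view z (array([ 578.33, -217.97,   98.89]), [np.float64(0.3440477971886303), np.float64(0.34404779718851475)])
```

>>> play_rows(
  commands=[
    [[0.5,0.3,5],0.0127],
    [[0,0,14],0],
    [[0,0,16],0],
    [[0,0,14],0],
    [[0,0,8],0],
    [[0,0,3],0],
    [[0,0,0],0],
    [[0,0,0],0],
    [[0,0,0],0],
  ],
)

```text
time: 5.78
position: [579.1, -218.0, 61.0]
orientation: [-0.166, 0.986, -0.0, 0.001]
ft_force: [-0.5, 0.5, -0.0]
gripper_width: 85.2
finger_force: 0.0
```

>>> play_rows(
  commands=[
    [[0,0,0],0],
    [[0,0,0],0],
    [[0,0,0],0],
    [[0,0,0],0],
    [[0,0,0],0],
    [[0,0,0],0],
    [[0,0,0],0],
    [[0,0,0],0],
    [[0,0,0],0],
    [[0,0,0],0],
    [[0,0,0],0],
    [[0,0,0],0],
  ],
  hand=1,
  newtons=30,
)

```text
time: 6.78
position: [579.2, -217.6, 60.9]
orientation: [-0.166, 0.986, -0.0, 0.001]
ft_force: [0.0, 0.5, 5.4]
gripper_width: 0.2
finger_force: 2.9
```

```bash
python3 - <<'E'
from h import *
s=state(); print(s['position'],s['gripper_width'],s['finger_force'],s['ft_force'])
w=capture("wrist")[:,:,::-1]; a=capture("side")[150:330,230:450,::-1]
o=np.zeros((400,800,3),np.uint8); o[:300,:400]=cv2.resize(w,(400,300)); o[:327,400:]=cv2.resize(a,(400,327),interpolation=cv2.INTER_CUBIC)
cv2.imwrite("pics/v5.png",o)
E
```

```text
[ 579.19780439 -217.64801095   60.90147416] 0.204840608836523 2.9070563256391324 [0.03512841 0.53493128 5.41481759]
```

View pics/v5.png

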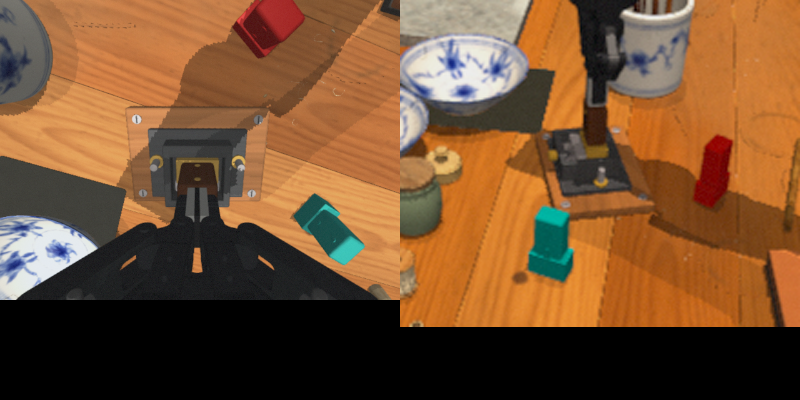

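The closed fingertips rest on the block's top at z≈100, with +5.4 N on the tool and a width of 0, while the reported TCP z is 61. The fingertip pixels at (211, 316) and (417, 316) in the last wrist view agree: the tips sit about 39 mm behind the reported TCP. I'll back off, open, and go 39 mm lower.

>>> play_rows(
  commands=[
    [[0,0,-6],0],
    [[0,0,-6],0],
    [[0,0,0],0],
    [[0,0,0],0],
    [[0,0,0],0],
    [[0,0,0],0],
    [[0,0,0],0],
    [[0,0,0],0],
    [[0,0,0],0],
    [[0,0,0],0],
    [[0,0,0],0],
  ],
  hand=-1,
)

```text
time: 7.8
position: [578.3, -217.6, 72.0]
orientation: [-0.166, 0.986, 0.0, -0.0]
ft_force: [-0.7, 0.6, -0.2]
gripper_width: 85.2
finger_force: 0.0
```

```bash
python3 - <<'E'
from h import *
np.set_printoptions(precision=2,suppress=True)
s=state(); print(s['position'],s['gripper_width'],s['ft_force'])
w=capture("wrist")[:,:,::-1]
cv2.imwrite("pics/v6.png",cv2.resize(w[180:420,155:475],None,fx=2.5,fy=2.5,interpolation=cv2.INTER_CUBIC))
E
```

```text
[ 578.26 -217.65   72.04] 85.20227427735315 [-0.7   0.62 -0.16]
```

View pics/v6.png

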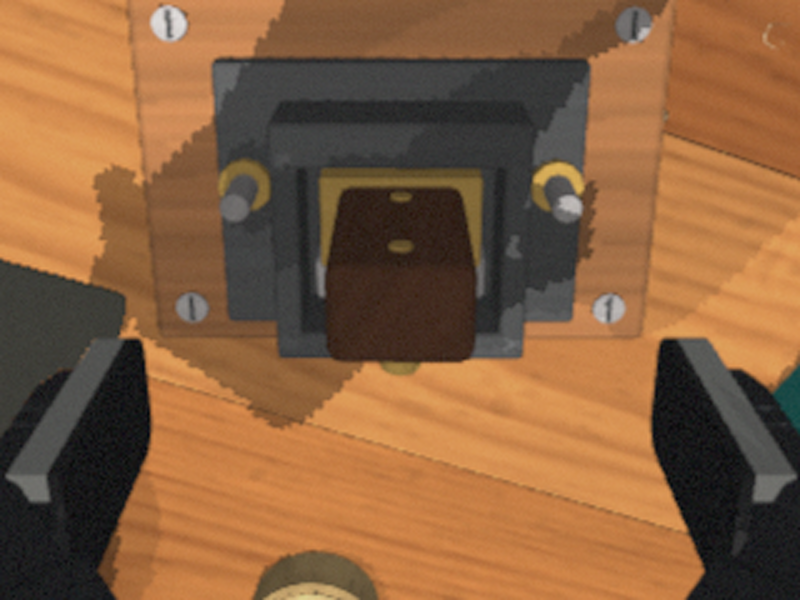

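>>> play_rows(
  commands=[
    [[0,0,6],0],
    [[0,0,10],0],
    [[0,0,12],0],
    [[0,0,11],0],
    [[0,0,8],0],
    [[0,0,3],0],
    [[0,0,0],0],
    [[0,0,0],0],
    [[0,0,0],0],
  ],
)

```text
time: 8.6
position: [578.7, -217.8, 22.4]
orientation: [-0.166, 0.986, -0.0, 0.0]
ft_force: [-0.1, 0.3, -1.1]
gripper_width: 85.8
finger_force: 0.0
```

>>> play_rows(
  commands=[
    [[0,0,0],0],
    [[0,0,0],0],
    [[0,0,0],0],
    [[0,0,0],0],
    [[0,0,0],0],
    [[0,0,0],0],
    [[0,0,0],0],
    [[0,0,0],0],
    [[0,0,0],0],
    [[0,0,0],0],
  ],
  hand=1,
  newtons=30,
)

```text
time: 9.43
position: [578.5, -217.7, 22.4]
orientation: [-0.166, 0.986, -0.0, 0.0]
ft_force: [-0.9, 0.7, 4.5]
gripper_width: 30.0
finger_force: 31.1
```

```bash
python3 - <<'E'
from h import *
np.set_printoptions(precision=2,suppress=True)
s=state(); print(s['position'],s['gripper_width'],s['finger_force'],s['ft_force'],s['wrist_torque'])
w=capture("wrist")[:,:,::-1]; a=capture("side")[150:330,230:450,::-1]
o=np.zeros((400,800,3),np.uint8); o[:300,:400]=cv2.resize(w[160:400,160:480],(400,300),interpolation=cv2.INTER_CUBIC); o[:327,400:]=cv2.resize(a,(400,327),interpolation=cv2.INTER_CUBIC)
cv2.imwrite("pics/v7.png",o)
E
```

```text
[ 578.46 -217.71   22.4 ] 30.00659035186775 31.136271357536316 [-0.88  0.66  4.45] [ 0.02  0.14 -0.05]
```

View pics/v7.png

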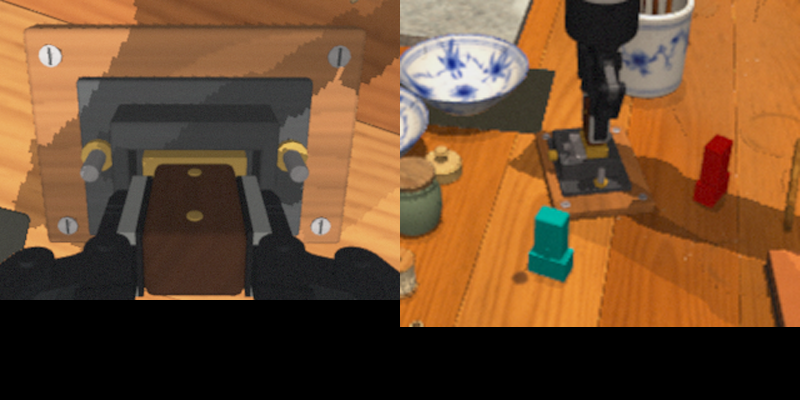

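The wrist view shows the grip between both pads (width 30.0 mm, 31 N). I'll lean it left, which is tool +y.

>>> play_rows(
  commands=[
    [[0,2,0],0],
    [[0,2,-0.3],0],
    [[0,2,-0.3],0],
    [[0,2,-0.4],0],
    [[0,0,0],0],
    [[0,0,0],0],
  ],
)

```text
time: 10.03
position: [578.4, -217.2, 22.7]
orientation: [-0.165, 0.986, -0.005, 0.003]
ft_force: [4.7, -10.8, -7.7]
gripper_width: 29.4
finger_force: 31.4
```

```bash
python3 - <<'E'
from h import *
np.set_printoptions(precision=3,suppress=True)
s=state(); print(s['position'],s['orientation'],s['gripper_width'],s['finger_force'],s['ft_force'],s['wrist_torque'])
w=capture("wrist")[:,:,::-1]; a=capture("side")[150:330,230:450,::-1]
o=np.zeros((400,800,3),np.uint8); o[:300,:400]=cv2.resize(w[160:400,160:480],(400,300),interpolation=cv2.INTER_CUBIC); o[:327,400:]=cv2.resize(a,(400,327),interpolation=cv2.INTER_CUBIC)
cv2.imwrite("pics/v8.png",o)
E
```

```text
[ 578.447 -217.24    22.692] [-0.165  0.986 -0.005  0.003] 29.404964672740462 31.359715461730957 [  4.669 -10.84   -7.734] [-2.593 -0.901  0.04 ]
```

View pics/v8.png

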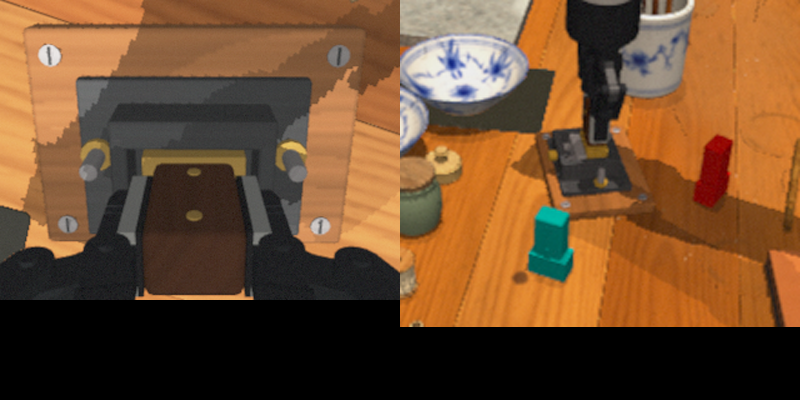

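The arm is compliant at about 1.5 N/mm: 8 mm commanded gave only 12 N and 0.5 mm of motion. The grip still holds the block flat to the pads, so I'll soften the grip and push farther left.

>>> play_rows(
  commands=[
    [[0,0,0.5],0],
    [[0,2,0],0],
    [[0,2,0],0],
    [[0,2,0],0],
    [[0,0,0],0],
    [[0,0,0],0],
  ],
  newtons=20,
)

```text
time: 10.63
position: [578.3, -216.4, 23.0]
orientation: [-0.164, 0.986, -0.008, 0.005]
ft_force: [6.3, -16.4, -9.5]
gripper_width: 29.5
finger_force: 32.1
```

```bash
cat > r.py <<'E'
from h import *
np.set_printoptions(precision=2,suppress=True)
s=state(); a=np.radians(19.1);x=np.array([np.cos(a),np.sin(a),0]);y=np.array([-x[1],x[0],0])
J=np.array([578.5,-217.8,0]); d=s['position']-J; Rm=R.from_quat(s['orientation']).as_matrix(); z=-Rm[:,2]
# tip of the fingers is 39 behind reported TCP, grasp 58 behind
g=s['position']+58*z-J
print("t",round(s['time'],2),"tcp jig",d@x,d@y,d[2],"grasp jig",g@x,g@y,g[2],"tool lean left deg",np.degrees(np.arctan2(z@y,z[2])),"w",round(s['gripper_width'],1),"ff",round(s['finger_force'],1),"F jig",s['ft_force']@x,s['ft_force']@y,s['ft_force'][2],"M",s['wrist_torque']@x)
E
python3 r.py
```

```text
t 10.63 tcp jig 0.2830855409451478 1.37574796420444 22.983058764525463 grasp jig -0.08726060646104639 2.4023544511692183 80.97278994903799 tool lean left deg 1.0142153451817775 w 29.5 ff 32.1 F jig 0.5984731480894991 -17.57710359285978 -9.490228012692864 M -4.3418704121999365
```

>>> play_rows(
  commands=[
    [[0,1,0.5],0],
    [[0,2,0.5],0],
    [[0,2,0],0],
    [[0,2,0],0],
    [[0,0,0],0],
    [[0,0,0],0],
  ],
)

```text
time: 11.13
position: [577.8, -214.5, 23.2]
orientation: [-0.163, 0.987, -0.011, 0.006]
ft_force: [4.5, -22.5, -7.1]
gripper_width: 29.7
finger_force: 34.3
```

```bash
python3 r.py
```

```text
t 11.13 tcp jig 0.45275202688879246 3.380018136883286 23.245665991820015 grasp jig -0.06515793121808078 4.785272698935468 81.2263268098128 tool lean left deg 1.388383553142194 w 29.7 ff 34.3 F jig -3.1368615889733222 -22.72436871684311 -7.068258083118691 M -5.666683894840651
```

```bash
python3 - <<'E'
from h import *
w=capture("wrist")[:,:,::-1]; cv2.imwrite("pics/w9.png",w)
cv2.imwrite("pics/v9.png",cv2.resize(w[240:400,210:420],None,fx=3.7,fy=3.7,interpolation=cv2.INTER_CUBIC))
E
```

```text
(no output)
```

View pics/v9.png

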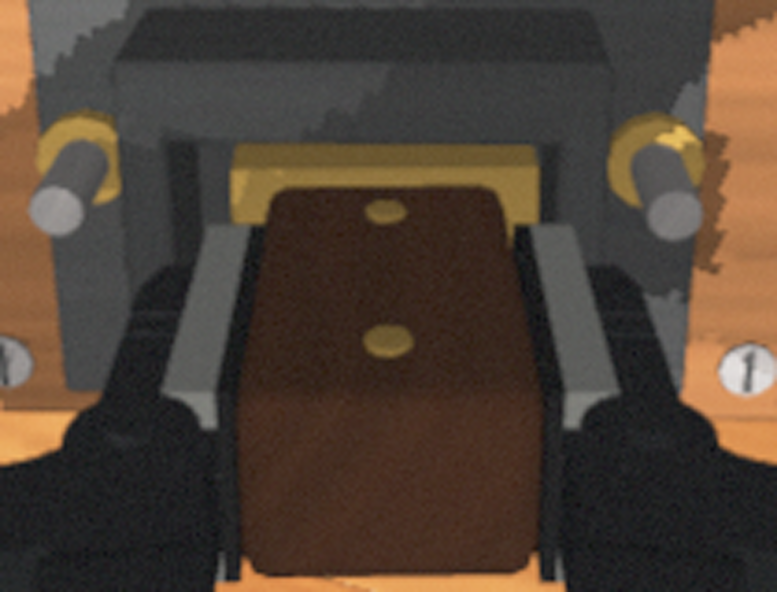

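The view shows the block slid sideways: the brass foot spans (230–540), nearer the right cheek at about 555. It has not leaned, because the full-height flat pads keep it parallel to the tool. I'll unload and re-grip only the top ~13 mm of the grip, where the lever is longer and the block can tilt in the pads.

>>> play_rows(
  commands=[
    [[0,-6,0],0],
    [[0,-6,0],0],
    [[0,-5.5,0],0],
    [[0,0,0],0],
    [[0,0,0],0],
  ],
)

```text
time: 11.6
position: [577.6, -214.9, 22.7]
orientation: [-0.165, 0.986, -0.0, 0.0]
ft_force: [-0.6, -1.0, 9.6]
gripper_width: 29.7
finger_force: 33.7
```

```bash
python3 r.py
```

```text
t 11.6 tcp jig 0.10059803363040343 3.014098254323865 22.745628431004146 grasp jig 0.05969494117195906 3.050035180488565 80.74560287474304 tool lean left deg 0.0355006007186316 w 29.7 ff 33.7 F jig -0.9040720567983811 -0.746474019878042 9.580004591919376 M 0.09749993496175458
```

>>> play_rows(
  commands=[
    [[0,0,0],0],
    [[0,0,0],0],
    [[0,0,0],0],
    [[0,0,-5],0],
    [[0,0,-10],0],
    [[0,0,-8],0],
    [[0,0,-2.5],0],
    [[0,0,0],0],
    [[0,0,0],0],
  ],
  hand=-0.1,
  newtons=20,
)

```text
time: 12.35
position: [577.5, -214.4, 47.7]
orientation: [-0.166, 0.986, -0.0, 0.0]
ft_force: [-0.0, -1.1, -0.2]
gripper_width: 46.9
finger_force: 0.0
```

>>> play_rows(
  commands=[
    [[0,0,0],0],
    [[0,0,0],0],
    [[0,0,0],0],
    [[0,0,0],0],
    [[0,0,0],0],
  ],
  hand=1,
)

```text
time: 12.77
position: [577.1, -214.6, 47.1]
orientation: [-0.166, 0.986, -0.0, -0.0]
ft_force: [0.1, 0.3, 2.9]
gripper_width: 29.6
finger_force: 23.0
```

```bash
python3 r.py
```

```text
t 12.77 tcp jig -0.2580606745334857 3.4718742573074133 47.12265270520055 grasp jig -0.2498037632380543 3.4831944663099295 105.1226510127547 tool lean left deg 0.011182762236920451 w 29.6 ff 23.0 F jig 0.19407170673636545 0.2403764295047015 2.9106433051145015 M -0.10956812840693879
```

>>> play_rows(
  commands=[
    [[0,2,0],0],
    [[0,2,0],0],
    [[0,2,0],0],
    [[0,2,0],0],
    [[0,2,0],0],
    [[0,0,0],0],
    [[0,0,0],0],
  ],
)

```text
time: 13.35
position: [576.6, -212.1, 47.6]
orientation: [-0.164, 0.986, -0.005, 0.003]
ft_force: [2.8, -10.1, -4.1]
gripper_width: 29.5
finger_force: 24.7
```

```bash
python3 r.py
```

```text
t 13.35 tcp jig 0.03365315816642722 5.987665007027976 47.56398763464352 grasp jig -0.19097229637360558 6.61535274574887 105.5601560555645 tool lean left deg 0.6200832769359513 w 29.5 ff 24.7 F jig -0.6234522308164694 -10.45334000045762 -4.112613342206561 M -2.859403648185567
```

>>> play_rows(
  commands=[
    [[0,2,0],0],
    [[0,2,0],0],
    [[0,2,0],0],
    [[0,2,0],0],
    [[0,2,0],0],
    [[0,0,0],0],
    [[0,0,0],0],
  ],
)

```text
time: 13.93
position: [575.1, -207.5, 48.3]
orientation: [-0.163, 0.987, -0.008, 0.005]
ft_force: [3.8, -16.4, -5.4]
gripper_width: 29.3
finger_force: 32.3
```

```bash
python3 r.py; python3 - <<'E'
from h import *
w=capture("wrist")[:,:,::-1]; cv2.imwrite("pics/w10.png",w); a=capture("side")[:,:,::-1]; cv2.imwrite("pics/s10.png",a); cv2.imwrite("pics/t10.png",capture("top")[:,:,::-1])
o=np.zeros((560,800,3),np.uint8); o[:,:500]=cv2.resize(w[200:424,220:420],(500,560),interpolation=cv2.INTER_CUBIC); o[:450,500:]=cv2.resize(a[180:270,310:370],(300,450),interpolation=cv2.INTER_CUBIC)
cv2.imwrite("pics/v10.png",o)
E
```

```text
t 13.93 tcp jig 0.19647501430688985 10.845207877909711 48.28559125736572 grasp jig -0.18360728628791056 11.868286306016929 106.2753217962699 tool lean left deg 1.0107306055478702 w 29.3 ff 32.3 F jig -1.7368962398921712 -16.746660657509974 -5.390213827875325 M -4.378302755061252
```

I'll measure the lean from the two brass dots on the grip's front face, intersecting their rays with the plane jig x = -11.

```bash
cat > lean.py <<'E'
from h import *
def lean(im,s,v=False):
    cm=cam("wrist",s); a=np.radians(19.1);x=np.array([np.cos(a),np.sin(a),0]);y=np.array([-x[1],x[0],0]);J=np.array([578.5,-217.8,0])
    hsv=cv2.cvtColor(im,cv2.COLOR_RGB2HSV)
    m=((hsv[...,0]>=15)&(hsv[...,0]<=35)&(hsv[...,1]>110)&(hsv[...,2]>70)).astype(np.uint8)
    n,l,st,c=cv2.connectedComponentsWithStats(m); out=[]
    for i in range(1,n):
        if not(12<st[i,4]<160 and 290<c[i,0]<345 and 150<c[i,1]<400): continue
        x0,y0,w,h=st[i,:4]
        ring=hsv[max(y0-4,0):y0+h+4,max(x0-4,0):x0+w+4,2]
        p,d=ray(cm,c[i]); d=d[0]; t=(-11-(p-J)@x)/(d@x); P=p+t*d-J
        out.append((P@y,P[2],c[i],st[i,4],np.median(ring)))
    out=[o for o in out if o[4]<90]
    for o in out: print("dot y %.2f z %.2f"%o[:2],np.round(o[2],1),o[3],round(float(o[4])))
    if len(out)==2:
        o=sorted(out,key=lambda o:o[1]); dy=o[1][0]-o[0][0];dz=o[1][1]-o[0][1]; print("LEAN left %.1f deg"%np.degrees(np.arctan2(dy,dz)),"sep %.1f"%np.hypot(dy,dz))
E
cat > m.py <<'E'
exec(open("r.py").read())
from lean import lean
im=capture("wrist"); lean(im,s)
E
python3 m.py
```

```text
t 14.08 tcp jig 0.22742006320094355 10.80711038858018 48.31958558428635 grasp jig -0.1532924791857493 11.828219429937025 106.30934670024311 tool lean left deg 1.0087848585247117 w 29.5 ff 32.3 F jig -1.5858476121807987 -16.910466780615252 -5.630961276928076 M -4.3636655789494325
dot y 7.29 z 64.48 [309.3 274.6] 47 55
dot y 10.27 z 92.21 [314.  300.4] 67 53
dot y 21.21 z 129.39 [344.4 353.3] 30 71
```

The dots give a lean of atan(2.98/27.7) ≈ 6° left with the block still seated, so step 1 is met. Now I'll swing right with a little lift.

>>> play_rows(
  commands=[
    [[0,1,0],0],
    [[0,1,0],0],
    [[0,-4,-0.3],0],
    [[0,-4,-0.3],0],
    [[0,-4,-0.3],0],
    [[0,-4,-0.3],0],
    [[0,-4,-0.3],0],
    [[0,-4,0],0],
    [[0,-4,0],0],
    [[0,0,0],0],
  ],
)

```text
time: 14.97
position: [576.5, -212.5, 48.1]
orientation: [-0.168, 0.986, 0.005, -0.003]
ft_force: [-3.5, 7.2, 7.9]
gripper_width: 29.6
finger_force: 23.5
```

```bash
sed -i 's/^    out=\[o for o in out if o\[4\]<90\]/    out=[o for o in out if o[4]<90 and 55<o[1]<128 and abs(o[0])<19]/' lean.py; python3 m.py
```

```text
t 14.97 tcp jig -0.21217100355741958 5.648450483416367 48.095434240441556 grasp jig 0.022720192803849848 4.982199386464312 106.09113180156831 tool lean left deg -0.6581815273801568 w 29.6 ff 23.5 F jig -0.9245512775983675 7.9765548768667465 7.865817050227388 M 2.12181195075556
dot y 3.73 z 64.17 [313.5 274.9] 44 54
dot y 4.25 z 91.83 [315.2 300.1] 65 53
LEAN left 1.1 deg sep 27.7
```

>>> play_rows(
  commands=[
    [[0,-4,-0.5],0],
    [[0,-4,-0.5],0],
    [[0,-4,-0.5],0],
    [[0,-4,-0.5],0],
    [[0,-4,-0.5],0],
    [[0,0,0],0],
  ],
)

```text
time: 15.52
position: [580.9, -225.9, 50.2]
orientation: [-0.168, 0.986, 0.009, -0.005]
ft_force: [-5.4, 13.5, 11.9]
gripper_width: 29.7
finger_force: 37.5
```

```bash
python3 m.py
```

```text
t 15.52 tcp jig -0.4093709468613178 -8.458272414923474 50.167704276591216 grasp jig 0.007156158011255798 -9.631918914337433 108.15433255471514 tool lean left deg -1.1595054391053659 w 29.7 ff 37.5 F jig -0.7298420423362577 14.513802716104479 11.931352971489357 M 4.108063047253999
dot y -4.35 z 64.07 [325.4 273.5] 45 55
dot y -9.36 z 91.57 [317.1 297.8] 62 53
LEAN left -10.3 deg sep 28.0
```

Now leaned about 10° right and still seated, so step 2 is met. The right swing pushes down (+12 N) and the left swing pulls up, so I'll bias the lift to match. Swinging left.

>>> play_rows(
  commands=[
    [[0,5,0],0],
    [[0,5,0],0],
    [[0,5,0],0],
    [[0,5,0],0],
    [[0,5,0],0],
    [[0,3,0],0],
    [[0,0,0],0],
  ],
  newtons=35,
)

```text
time: 16.15
position: [579.2, -218.8, 52.1]
orientation: [-0.165, 0.986, -0.005, 0.003]
ft_force: [2.6, -8.1, -0.4]
gripper_width: 28.8
finger_force: 34.3
```

```bash
python3 m.py
```

```text
t 16.15 tcp jig 0.3276546313010872 -1.216180574345656 52.08956451128148 grasp jig 0.09085870607887714 -0.6158717518126947 110.08597437437032 tool lean left deg 0.5930355644832026 w 28.8 ff 34.3 F jig -0.21415476714210646 -8.543015811699789 -0.35678323758592784 M -2.09417994229688
dot y 0.01 z 64.52 [318.9 271.4] 42 54
dot y -1.32 z 92.38 [315.9 296.2] 63 53
LEAN left -2.7 deg sep 27.9
```

The pads have crept up the grip (tips at z≈91). I'll unload, re-grip 8 mm lower with more force, then carry on.

>>> play_rows(
  commands=[
    [[0,-3,0],0],
    [[0,-3,0],0],
    [[0,0,0],0],
    [[0,0,0],0],
    [[0,0,3],0],
    [[0,0,3],0],
    [[0,0,2],0],
    [[0,0,0],0],
    [[0,0,0],0],
  ],
  hand=0,
)

```text
time: 16.95
position: [578.2, -217.8, 42.8]
orientation: [-0.166, 0.986, 0.0, -0.0]
ft_force: [0.2, -0.5, 0.4]
gripper_width: 42.8
finger_force: 0.0
```

>>> play_rows(
  commands=[
    [[0,0,0],0],
    [[0,0,0],0],
    [[0,0,0],0],
    [[0,0,0],0],
    [[0,0,0],0],
  ],
  hand=1,
  newtons=45,
)

```text
time: 17.37
position: [578.6, -218.2, 43.3]
orientation: [-0.166, 0.986, -0.0, 0.0]
ft_force: [-0.6, 0.2, 1.4]
gripper_width: 28.9
finger_force: 45.1
```

```bash
python3 m.py
```

```text
t 17.37 tcp jig -0.08847779941310557 -0.41019707210049766 43.326316182503874 grasp jig -0.0992407431197275 -0.40437198204979374 101.32631489136048 tool lean left deg 0.005754363474060645 w 28.9 ff 45.1 F jig -0.5037134347603215 0.4045152606328609 1.442873536280934 M 0.1767590434495381
dot y 0.27 z 64.50 [318.2 279. ] 45 55
dot y -1.11 z 92.24 [315.5 306. ] 71 54
LEAN left -2.9 deg sep 27.8
```

>>> play_rows(
  commands=[
    [[0,4,0],0],
    [[0,4,-0.2],0],
    [[0,4,-0.2],0],
    [[0,4,-0.2],0],
    [[0,4,-0.2],0],
    [[0,2,0],0],
    [[0,0,0],0],
  ],
)

```text
time: 18.0
position: [576.3, -210.3, 45.2]
orientation: [-0.164, 0.986, -0.009, 0.005]
ft_force: [3.8, -18.2, -8.1]
gripper_width: 28.8
finger_force: 46.1
```

```bash
python3 m.py
```

```text
t 18.0 tcp jig 0.3487854423247847 7.827806401357789 45.19999021191133 grasp jig -0.08316150833055014 8.982009250029499 103.18689595463862 tool lean left deg 1.1402957213752296 w 28.8 ff 46.1 F jig -2.3333949280371504 -18.446505502278505 -8.090285073228255 M -4.762001495592855
dot y 6.19 z 65.08 [312.7 277.4] 50 55
dot y 7.66 z 92.75 [314.5 304.4] 73 54
LEAN left 3.0 deg sep 27.7
```

Rocking in the pads makes them creep up the grip. With both lean steps done, a firmer, lower hold will let the side-to-side swings carry the lift themselves. Re-gripping low and firm.

>>> play_rows(
  commands=[
    [[0,-6,0],0],
    [[0,-6,0],0],
    [[0,0,0],0],
    [[0,0,0],0],
    [[0,0,7],0],
    [[0,0,8],0],
    [[0,0,5],0],
    [[0,0,0],0],
    [[0,0,0],0],
  ],
  hand=0,
)

```text
time: 18.8
position: [574.6, -208.1, 23.1]
orientation: [-0.166, 0.986, 0.0, -0.001]
ft_force: [0.5, 0.0, 0.1]
gripper_width: 43.0
finger_force: 0.0
```

>>> play_rows(
  commands=[
    [[0,0,0],0],
    [[0,0,0],0],
    [[0,0,0],0],
    [[0,0,0],0],
    [[0,0,0],0],
  ],
  hand=1,
  newtons=100,
)

```text
time: 19.22
position: [576.0, -210.8, 24.3]
orientation: [-0.165, 0.986, -0.001, 0.001]
ft_force: [0.6, -5.3, -1.5]
gripper_width: 28.9
finger_force: 98.6
```

```bash
python3 m.py
```

```text
t 19.22 tcp jig -0.08188464852899235 7.463236022528713 24.343531049278777 grasp jig -0.1526525012334341 7.639523180658708 82.3432199686937 tool lean left deg 0.174147124370057 w 28.9 ff 98.6 F jig -1.1954489116216425 -5.180353889353862 -1.4732705764995515 M -1.326414885945907
dot y 5.80 z 64.86 [313.1 297. ] 66 55
dot y 6.66 z 92.52 [314.8 331.4] 99 55
LEAN left 1.8 deg sep 27.7
```

>>> play_rows(
  commands=[
    [[0,-3,-0.6],0],
    [[0,-3,-0.6],0],
    [[0,-3,-0.6],0],
    [[0,-3,-0.6],0],
    [[0,-3,-0.6],0],
    [[0,0,0],0],
  ],
)

```text
time: 19.77
position: [575.9, -211.9, 24.8]
orientation: [-0.167, 0.986, 0.008, -0.004]
ft_force: [-2.8, 12.0, -2.8]
gripper_width: 29.2
finger_force: 99.1
```

>>> play_rows(
  commands=[
    [[0,-3,-0.3],0],
    [[0,-3,-0.3],0],
    [[0,-3,-0.3],0],
    [[0,0,0],0],
  ],
)

```text
time: 20.1
position: [576.3, -213.3, 24.8]
orientation: [-0.168, 0.986, 0.013, -0.007]
ft_force: [-5.6, 20.6, 0.6]
gripper_width: 28.8
finger_force: 99.6
```

```bash
python3 m.py
```

```text
t 20.1 tcp jig -0.6642093533799138 4.94129484068313 24.815077041347415 grasp jig -0.09701359376705398 3.339242487803257 82.79017270516593 tool lean left deg -1.5828776814371373 w 28.8 ff 99.6 F jig 1.4037705102029836 21.314222517053892 0.5711996879869617 M 5.107126701550478
dot y 2.79 z 65.09 [314.9 296.9] 63 56
dot y 2.25 z 93.02 [315.5 330.9] 102 56
LEAN left -1.1 deg sep 27.9
```

>>> play_rows(
  commands=[
    [[0,-2,-0.8],0],
    [[0,-2,-0.8],0],
    [[0,-2,-0.6],0],
    [[0,-2,-0.3],0],
    [[0,-2,-0.3],0],
    [[0,0,0],0],
  ],
)

```text
time: 20.65
position: [577.4, -217.1, 25.5]
orientation: [-0.169, 0.985, 0.017, -0.009]
ft_force: [-4.4, 26.5, -6.1]
gripper_width: 28.9
finger_force: 99.3
```

```bash
python3 m.py
```

```text
t 20.65 tcp jig -0.7883544869442757 1.0595269802281873 25.536514817572595 grasp jig -0.05104719631982818 -1.0376315689193063 83.49389833321217 tool lean left deg -2.072314619893549 w 28.9 ff 99.3 F jig 4.523334478875296 26.491875489794595 -6.101966617064489 M 6.452069213713555
dot y -1.25 z 65.80 [315.3 296.9] 64 56
dot y -2.14 z 93.72 [315.8 330.7] 97 55
LEAN left -1.8 deg sep 27.9
```

>>> play_rows(
  commands=[
    [[0,-2,-0.8],0],
    [[0,-2,-0.7],0],
    [[0,-2,-0.7],0],
    [[0,-2,-0.6],0],
    [[0,0,0],0],
  ],
)

```text
time: 21.12
position: [579.6, -223.3, 27.2]
orientation: [-0.17, 0.985, 0.018, -0.01]
ft_force: [-4.5, 26.2, -11.3]
gripper_width: 28.5
finger_force: 100.1
```

```bash
python3 m.py
```

```text
t 21.12 tcp jig -0.7653206569021576 -5.516426242286049 27.243837333683672 grasp jig 0.0102666212303264 -7.732137364595538 85.19631000393713 tool lean left deg -2.18953715243337 w 28.5 ff 100.1 F jig 4.3303800955680245 26.27177272964549 -11.34505384688301 M 6.381084221298446
dot y -7.70 z 67.30 [315.8 296.6] 60 55
dot y -8.79 z 95.29 [315.9 330.3] 96 55
LEAN left -2.2 deg sep 28.0
```

Lifted about 2.8 mm so far; the carriage pull stayed at 11 N. Now the left swing, compensating for the vertical coupling.

>>> play_rows(
  commands=[
    [[0,4,0.8],0],
    [[0,4,0.8],0],
    [[0,4,0.8],0],
    [[0,4,0.8],0],
    [[0,4,0.8],0],
    [[0,4,0.7],0],
    [[0,3,0.5],0],
    [[0,0,0],0],
  ],
)

```text
time: 21.83
position: [580.0, -223.2, 27.5]
orientation: [-0.166, 0.986, -0.0, -0.0]
ft_force: [1.2, -0.5, -13.1]
gripper_width: 28.6
finger_force: 101.4
```

>>> play_rows(
  commands=[
    [[0,4,0.9],0],
    [[0,4,0.9],0],
    [[0,4,0.9],0],
    [[0,4,0.8],0],
    [[0,4,0.8],0],
    [[0,2,0.4],0],
    [[0,0,0],0],
  ],
)

```text
time: 22.42
position: [579.5, -220.8, 27.7]
orientation: [-0.163, 0.987, -0.013, 0.007]
ft_force: [3.5, -22.1, -3.4]
gripper_width: 28.8
finger_force: 102.7
```

>>> play_rows(
  commands=[
    [[0,2,-0.5],0],
    [[0,2,-0.5],0],
    [[0,2,-0.6],0],
    [[0,2,-0.6],0],
    [[0,0,0],0],
  ],
)

```text
time: 22.83
position: [577.1, -213.9, 29.2]
orientation: [-0.162, 0.987, -0.013, 0.007]
ft_force: [6.6, -24.2, -7.9]
gripper_width: 28.8
finger_force: 102.5
```

>>> play_rows(
  commands=[
    [[0,2,-0.8],0],
    [[0,2,-0.8],0],
    [[0,1,-0.6],0],
    [[0,0,0],0],
  ],
)

```text
time: 23.17
position: [576.3, -211.5, 30.5]
orientation: [-0.162, 0.987, -0.014, 0.008]
ft_force: [8.4, -27.6, -19.4]
gripper_width: 28.8
finger_force: 102.0
```

```bash
python3 m.py
```

```text
t 23.17 tcp jig 0.002750403230503462 6.67486872463315 30.527924564622452 grasp jig -0.6154323808024715 8.459894888211544 88.4971537439109 tool lean left deg 1.7637315555725206 w 28.8 ff 102.0 F jig -1.1205521130356244 -28.78856380920623 -19.35990246369012 M -7.07109659958369
dot y 6.51 z 69.52 [313.9 296.1] 63 55
dot y 7.70 z 96.83 [314.6 330.1] 100 55
LEAN left 2.5 deg sep 27.3
```

>>> play_rows(
  commands=[
    [[0,-4,0.3],0],
    [[0,-4,0],0],
    [[0,-4,-0.4],0],
    [[0,-4,-0.8],0],
    [[0,-4,-0.8],0],
    [[0,-4,-0.8],0],
    [[0,-3,-0.6],0],
    [[0,0,0],0],
  ],
)

```text
time: 23.88
position: [576.0, -212.0, 30.3]
orientation: [-0.166, 0.986, 0.002, -0.002]
ft_force: [-0.3, 3.3, -7.8]
gripper_width: 29.0
finger_force: 103.9
```

>>> play_rows(
  commands=[
    [[0,-4,-0.8],0],
    [[0,-4,-0.8],0],
    [[0,-4,-0.8],0],
    [[0,-4,-0.8],0],
    [[0,-2,-0.4],0],
    [[0,-2,-0.6],0],
    [[0,0,0],0],
  ],
)

```text
time: 24.47
position: [576.6, -214.3, 31.2]
orientation: [-0.169, 0.986, 0.014, -0.008]
ft_force: [-4.1, 23.9, -10.0]
gripper_width: 28.8
finger_force: 104.0
```

>>> play_rows(
  commands=[
    [[0,-2,-0.8],0],
    [[0,-2,-0.7],0],
    [[0,-2,-0.8],0],
    [[0,-2,-0.8],0],
    [[0,-2,-0.8],0],
    [[0,0,0],0],
  ],
)

```text
time: 24.97
position: [578.7, -220.7, 33.7]
orientation: [-0.169, 0.985, 0.016, -0.009]
ft_force: [-3.1, 27.6, -16.2]
gripper_width: 28.8
finger_force: 103.6
```

```bash
python3 m.py
```

```text
t 24.97 tcp jig -0.7361013317127019 -2.768504584590173 33.65216837219507 grasp jig -0.031300621798791006 -4.785772233858692 91.61279196434182 tool lean left deg -1.9933237509283406 w 28.8 ff 103.6 F jig 6.066297254676938 27.132764867023305 -16.1562363775299 M 6.4975635646723395
dot y -4.81 z 73.62 [315.8 296.5] 62 55
dot y -5.78 z 101.52 [316.  330.2] 95 55
LEAN left -2.0 deg sep 27.9
```

>>> play_rows(
  commands=[
    [[0,-2,-0.5],0],
    [[0,-2,-0.5],0],
    [[0,0,0],0],
  ],
)

```text
time: 25.27
position: [579.8, -223.6, 34.6]
orientation: [-0.169, 0.985, 0.017, -0.009]
ft_force: [-3.6, 27.9, -15.5]
gripper_width: 28.7
finger_force: 104.0
```

>>> play_rows(
  commands=[
    [[0,4,0.8],0],
    [[0,4,0.8],0],
    [[0,4,0.8],0],
    [[0,4,0.8],0],
    [[0,4,0.8],0],
    [[0,4,0.8],0],
    [[0,3,0.6],0],
    [[0,4,0.9],0],
    [[0,4,0.9],0],
    [[0,4,0.9],0],
    [[0,0,0],0],
  ],
)

```text
time: 26.18
position: [579.9, -222.4, 34.9]
orientation: [-0.164, 0.986, -0.008, 0.004]
ft_force: [1.6, -12.9, -4.4]
gripper_width: 29.1
finger_force: 105.8
```

>>> play_rows(
  commands=[
    [[0,4,0.5],0],
    [[0,4,0.4],0],
    [[0,2,-0.3],0],
    [[0,2,-0.5],0],
    [[0,2,-0.6],0],
    [[0,2,-0.7],0],
    [[0,0,0],0],
  ],
)

```text
time: 26.77
position: [577.6, -215.8, 36.6]
orientation: [-0.162, 0.987, -0.014, 0.007]
ft_force: [5.1, -24.0, -11.2]
gripper_width: 28.8
finger_force: 105.2
```

>>> play_rows(
  commands=[
    [[0,2,-0.7],0],
    [[0,2,-0.7],0],
    [[0,1,-0.4],0],
    [[0,0,0],0],
  ],
)

```text
time: 27.1
position: [576.0, -211.3, 38.0]
orientation: [-0.162, 0.987, -0.014, 0.007]
ft_force: [6.3, -25.9, -14.6]
gripper_width: 28.7
finger_force: 105.1
```

```bash
python3 m.py
```

```text
t 27.1 tcp jig -0.2098847808746287 6.908855467367545 37.98773037090691 grasp jig -0.7887125093058485 8.607044172741258 95.95997470888075 tool lean left deg 1.67789311409956 w 28.7 ff 105.1 F jig -2.4740239129691615 -26.507890541136888 -14.624995465149894 M -6.423583302111021
dot y 6.79 z 76.63 [314.1 296.1] 65 55
dot y 7.83 z 104.08 [314.6 330.1] 102 54
LEAN left 2.2 deg sep 27.5
```

>>> play_rows(
  commands=[
    [[0,-4,0],0],
    [[0,-4,-0.3],0],
    [[0,-4,-0.6],0],
    [[0,-4,-0.8],0],
    [[0,-4,-0.8],0],
    [[0,-4,-0.8],0],
    [[0,-4,-0.8],0],
    [[0,-4,-0.8],0],
    [[0,-4,-0.8],0],
    [[0,-4,-0.8],0],
    [[0,-4,-0.8],0],
    [[0,0,0],0],
  ],
)

```text
time: 28.15
position: [576.6, -213.8, 38.9]
orientation: [-0.169, 0.986, 0.013, -0.007]
ft_force: [-4.4, 22.0, -7.2]
gripper_width: 28.7
finger_force: 106.6
```

>>> play_rows(
  commands=[
    [[0,-2,-0.9],0],
    [[0,-2,-0.9],0],
    [[0,-2,-0.8],0],
    [[0,-2,-0.8],0],
    [[0,-2,-0.8],0],
    [[0,-2,-0.7],0],
    [[0,0,0],0],
  ],
)

```text
time: 28.73
position: [578.3, -219.7, 41.2]
orientation: [-0.17, 0.985, 0.017, -0.009]
ft_force: [-3.8, 26.4, -16.3]
gripper_width: 29.1
finger_force: 105.4
```

>>> play_rows(
  commands=[
    [[0,-2,-0.6],0],
    [[0,-2,-0.6],0],
    [[0,-1,-0.3],0],
    [[0,0,0],0],
  ],
)

```text
time: 29.07
position: [579.5, -223.6, 42.6]
orientation: [-0.171, 0.985, 0.017, -0.01]
ft_force: [-5.1, 26.3, -15.3]
gripper_width: 28.8
finger_force: 105.5
```

>>> play_rows(
  commands=[
    [[0,4,0.8],0],
    [[0,4,0.8],0],
    [[0,4,0.8],0],
    [[0,4,0.8],0],
    [[0,4,0.8],0],
    [[0,4,0.8],0],
    [[0,4,0.8],0],
    [[0,4,0.8],0],
    [[0,4,0.8],0],
    [[0,4,0.8],0],
    [[0,4,0.8],0],
    [[0,4,0.6],0],
  ],
)

```text
time: 30.07
position: [579.0, -220.8, 43.2]
orientation: [-0.162, 0.987, -0.012, 0.006]
ft_force: [2.4, -23.7, -3.7]
gripper_width: 29.0
finger_force: 107.1
```

```bash
python3 m.py
```

```text
t 30.07 tcp jig -0.5119065792088527 -3.033280119119218 43.20292648153189 grasp jig -0.9923747267864691 -1.5441936645297218 101.18181722540454 tool lean left deg 1.47121850732995 w 29.0 ff 107.1 F jig -5.527042651078309 -23.15562048301244 -3.65381416356899 M -5.882036306029184
dot y -3.29 z 81.46 [314.2 296.1] 62 56
dot y -2.36 z 109.03 [314.6 330.1] 102 54
LEAN left 1.9 deg sep 27.6
```

>>> play_rows(
  commands=[
    [[0,2,-0.5],0],
    [[0,2,-0.6],0],
    [[0,2,-0.7],0],
    [[0,2,-0.7],0],
    [[0,2,-0.7],0],
    [[0,0,0],0],
  ],
)

```text
time: 30.62
position: [571.5, -193.2, 44.0]
orientation: [-0.166, 0.986, -0.0, 0.001]
ft_force: [0.8, -0.9, 6.7]
gripper_width: 28.4
finger_force: 109.0
```

```bash
python3 m.py
```

```text
t 30.62 tcp jig 1.4712040389624024 25.556826545632546 43.95916317448435 grasp jig 1.3125594461176506 25.638636266119885 101.95888851058226 tool lean left deg 0.08081673786064401 w 28.4 ff 109.0 F jig 0.44153717622687183 -1.0635851185502248 6.7207088940310395 M -0.0714399175256176
```

It popped free to the left (no lateral load, light rest on the cheek). I'll raise it clear, then bring it back over the pocket.

>>> play_rows(
  commands=[
    [[0,0,-4],0],
    [[0,0,-5],0],
    [[0,0,-5],0],
    [[0,0,-4],0],
    [[0,0,0],0],
    [[0,-5,0],0],
    [[0,-7,0],0],
    [[0,-7,0],0],
    [[0,-5,0],0],
    [[0,0,0],0],
    [[0,0,0],0],
    [[0,0,0],0],
  ],
)

```text
time: 31.67
position: [577.6, -216.1, 60.3]
orientation: [-0.166, 0.986, 0.0, -0.0]
ft_force: [0.2, 0.9, -2.2]
gripper_width: 28.7
finger_force: 108.3
```

```bash
python3 m.py; python3 - <<'E'
from h import *
w=cv2.imread("pics/w10.png"); im=capture("wrist")[:,:,::-1]; a=capture("side")[:,:,::-1]
o=np.zeros((560,800,3),np.uint8); o[:,:500]=cv2.resize(im[200:424,215:415],(500,560),interpolation=cv2.INTER_CUBIC); o[:450,500:]=cv2.resize(a[175:265,310:370],(300,450),interpolation=cv2.INTER_CUBIC)
cv2.imwrite("pics/v10.png",o)
E
```

```text
t 31.67 tcp jig -0.3262285407379325 1.9145263560251364 60.27390403416046 grasp jig -0.30397383959102797 1.88006260811339 118.27388952535136 tool lean left deg -0.03404530281214229 w 28.7 ff 108.3 F jig 0.5279636272549943 0.7728767014452789 -2.201486587649999 M 0.05169251601507245
dot y 0.92 z 99.89 [314.9 296.4] 59 54
dot y 1.03 z 127.55 [315.3 330.4] 99 54
LEAN left 0.2 deg sep 27.7
```

View pics/v10.png

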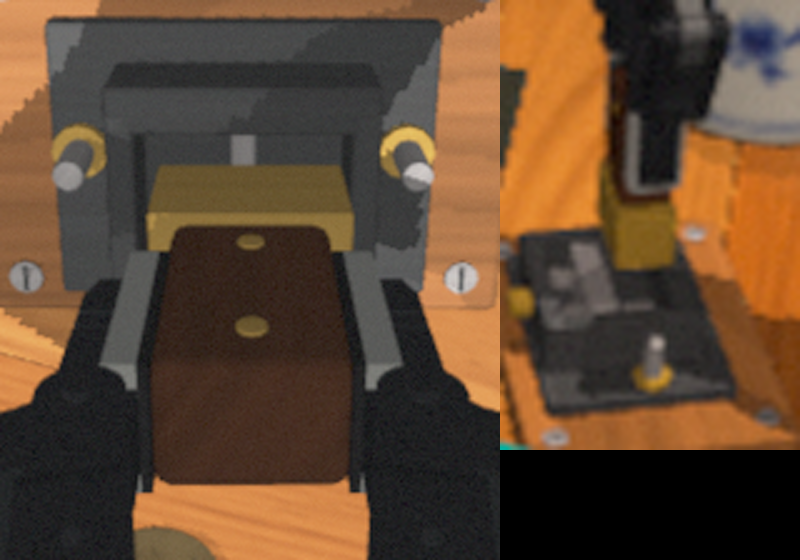

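The view shows the block upright in the pads, above the open pocket with daylight under the brass foot. The dots give an underside about 15 mm over the jaw tops and a lean of 0.2°. The carriage lies flat on its board. A small centring nudge, then settle.

>>> play_rows(
  commands=[
    [[0,-1.2,0],0],
    [[0,0,0],0],
    [[0,0,0],0],
    [[0,0,0],0],
    [[0,0,0],0],
    [[0,0,0],0],
  ],
)

```text
time: 32.32
position: [578.2, -217.3, 60.5]
orientation: [-0.166, 0.986, -0.0, 0.0]
ft_force: [0.2, -0.6, -1.1]
gripper_width: 28.8
finger_force: 108.3
```

```bash
python3 m.py; python3 -c "
from workcell import *
print(job_done())"
```

```text
t 32.32 tcp jig -0.12466861445281399 0.5269876411082961 60.536006866696646 grasp jig -0.12534485250965988 0.5274208768185288 118.53600686113639 tool lean left deg 0.00042797547814364044 w 28.8 ff 108.3 F jig -0.006025103915203001 -0.674994719946089 -1.0898797579127724 M 0.06835767107011304
dot y -0.48 z 100.55 [314.8 296.4] 60 54
the job is handed in; nothing more can be done
None
```

I handed the job in at 32 s with the block free, held upright and still about 15 mm over the pocket; after leaning it well left and then right, I worked it out mostly by firm side-to-side slides with only about 2° of lean, because rocking it made the pads creep up the grip; peak upward pull was 19.4 N (about 18 N net of the block's weight, right at the carriage's lift limit), the carriage looked flat on its board afterwards, and no verdict came back.

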